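Line up the lidded pots by height on the fridge shelf

ROBOT

A 6-joint arm with a two-finger parallel gripper is mounted at the origin on the work surface. World frame = base frame: x ahead of the robot, y to its left, z up, the work surface at z = 0. Lengths are in mm, angles in rad, forces in N, time in s.
With the tool pointing down it reaches from about 375 to 975 mm from the base axis. Payload 3.8 kg.
Tool frame: the origin (TCP) lies on the front face of the gripper's body, between the roots of the fingers; the fingertips stand 73 mm ahead of it and the grasp point (between the pads) lies 54 mm ahead of it; z points along the fingers, x is the direction in which the jaws open and shut, and the axes are right-handed (so a half turn about z gives the same grasp; the last joint's range is limited). The gripper opens to 85 mm and grips with 20 to 120 N. Pads are 22 mm wide; open, the fingers measure 114 mm over their backs; the gripper's body (76 mm by 85 mm) begins 54 mm behind the grasp point. The pads swing forward as they close: fully open they stand 13 mm farther back than shut.
Start: joints at [1.156, 0.264, 1.604, -0, 1.274, -0.037], TCP at [248.989, 627.394, 303.88] pointing down, gripper open.
Joint ranges: [-2.63, 2.63], [-0.94, 2.18], [0.31, 2.57], [-1.31, 4.45], [0, 2.66], [-2.55, 2.55]. Speed limits (rad/s): [2.57, 2.57, 3.14, 3.14, 3.14, 3.14].

INTERFACE

Orientations are given as a unit quaternion [w, x, y, z].
In Python, from rig import state, grab_frame, camera_info, finish_job gives the robot as it stands. The module is installed in compiled form; this text tells all that it offers.
- The arm moves only by the tool move_arm, never from a script. Its argument "motion" is a list of rows, each a list of 5 numbers: the shift along the tool's x, y, z in m, then the turn about the tool's z in degrees, then the opening in per cent of the stroke, from 0 (shut) to 100 (fully open). In form: [[x, y, z, twist, claw], ...]. A call has 1 to 12 rows; each row is the pose to reach, as a shift and turn from the pose measured when the call began, along the tool's axes at that moment; what a row does not reach only later rows make up. A row lasts 1/10 s, in which the tool goes at most 50 mm and 8.59 degrees, less where a joint would pass 70% of its speed; a pose out of reach is approached as far as the arm can. A call with a gripper value outside its range is refused whole. The fingers move at their own pace and stop on an object; "newtons" is the grip in N (left out, the last holds). Time passes only in rows, so rows that repeat a pose let the fingers close. It gives the time, the measured TCP pose, the force and the opening at its end, in the units of the state.
- state(): the state, without advancing time (a new reading comes with each control period).
- grab_frame(name): name is "scene" or "top"; returns the picture (384x512x3 uint8, red, green, blue); there is no depth.
- camera_info(name): a dict with "camera_matrix" (3x3 intrinsics, pixels), "camera_from_world" (4x4, takes a point from world to camera coordinates). Camera axes: x right, y up, looking along -z (the intrinsics and any distortion apply to the point x, -y, -z); pixel columns grow to the right and rows downward; lengths in mm; the calibration is good to about 2 mm. A picture is of the moment at which its call begins. camera_info takes no time and is no camera call.
- finish_job(): hands the job in, once; it reports no verdict.
The state is a dict: "time_s": time; "joints": joint angles; "qd": joint speeds; "joint_torque": joint torques, N m; "tcp_pos": TCP position; "tool_rot": TCP orientation; "contact_force": force on the tool from outside, world axes, zero at the start; "torque": the same for the moment, N m; "opening": finger opening in mm.
Only numpy, scipy, OpenCV 4.12 (cv2) and the standard library are available. Lean on these libraries where they do the work, as an engineer would, in place of code of your own. Each camera call takes 0.05 s, during which the arm holds its last target.

TASK

Line up the four lidded steel pots on the white shelf in order of height, one centred on each round mat: the tallest on the mat next to the blue post, then ever shorter ones, the shortest on the mat farthest from the blue post (the mats' colours do not matter). Keep the pots upright and set each down gently, do not drop it; leave the red bottle where it is, and let go of everything at the end.

Things in the scene. Friction and masses are not known exactly. Their poses are not given: they have to be found in the camera images.
- pot_1: Tallest of the four loose round stainless pots with fixed lid: 100 mm across, flat lid top 100 mm above its base, and on the lid's middle an upright black round knob, 26 mm across and 30 mm tall (so 130 mm overall); about 500 g. Lid and pot are one rigid piece, lifted by the knob. Origin: centre of the base; z up along the axis.
- pot_2: Second tallest of the four loose round stainless pots with fixed lid: 88 mm across, flat lid top 82 mm above its base, and on the lid's middle an upright black round knob, 26 mm across and 30 mm tall (so 112 mm overall); about 400 g. Lid and pot are one rigid piece, lifted by the knob. Origin: centre of the base; z up along the axis.
- pot_3: Third tallest (second shortest) of the four loose round stainless pots with fixed lid: 76 mm across, flat lid top 64 mm above its base, and on the lid's middle an upright black round knob, 26 mm across and 30 mm tall (so 94 mm overall); about 300 g. Lid and pot are one rigid piece, lifted by the knob. Origin: centre of the base; z up along the axis.
- pot_4: Shortest of the four loose round stainless pots with fixed lid: 64 mm across, flat lid top 46 mm above its base, and on the lid's middle an upright black round knob, 26 mm across and 30 mm tall (so 76 mm overall); about 220 g. Lid and pot are one rigid piece, lifted by the knob. Origin: centre of the base; z up along the axis.
- mat_red: Fixed round red mat, 104 mm across, 3 mm thick, lying on the white shelf; origin: centre of its underside (shelf top, 16 mm above the counter), z up, so a pot stands on it 3 mm above the origin. The four mats lie in one straight row about 115 mm apart, in any colour order; the colour means nothing, only the place in the row counts.
- mat_yellow: Fixed round yellow mat, 104 mm across, 3 mm thick, lying on the white shelf; origin: centre of its underside (shelf top, 16 mm above the counter), z up, so a pot stands on it 3 mm above the origin. The four mats lie in one straight row about 115 mm apart, in any colour order; the colour means nothing, only the place in the row counts.
- mat_green: Fixed round green mat, 104 mm across, 3 mm thick, lying on the white shelf; origin: centre of its underside (shelf top, 16 mm above the counter), z up, so a pot stands on it 3 mm above the origin. The four mats lie in one straight row about 115 mm apart, in any colour order; the colour means nothing, only the place in the row counts.
- mat_orange: Fixed round orange mat, 104 mm across, 3 mm thick, lying on the white shelf; origin: centre of its underside (shelf top, 16 mm above the counter), z up, so a pot stands on it 3 mm above the origin. The four mats lie in one straight row about 115 mm apart, in any colour order; the colour means nothing, only the place in the row counts.
- blue_stop: Fixed blue upright round post, 34 mm across, 45 mm tall, at one end of the white shelf (150 x 580 mm, 16 mm high, lying on the counter), in line with the row of mats, about 90 mm from the centre of the nearest mat; a like grey post marks the other end. Origin: centre of its underside, on the shelf.
- sauce_bottle: Bystander: red bottle with white cap, 60 mm across, 160 mm tall, about 350 g, standing on the counter to the left of the shelf (a fixed carton stands to the right, a fixed steel bowl beyond); origin: centre of its base.

How it is judged:
By the outcome, as a careful person would: the job done as asked, in the order asked, and still so for the second after the job is handed in, with the robot touching nothing.
It also fails if it takes over 109 s, if anything falls off the work surface, if the arm or the gripper's body presses on something with over 40 N, if the wrist force passes 120 N, or if a joint passes its speed limit or range.

## Working session

There is one attempt and no reset: what is moved stays moved. The work goes in short steps, Python scripts to look and compute and a tool call to move; the robot and the scene stay as the last step left them, time stands still between calls to the robot, and variables do not carry over. Pictures are saved under pics/ and viewed, and the job is handed in when it is done.

Besides the shell and the picture viewer there is one more tool, called after "Emit:" by a JSON object that holds its "method" and its "body", one argument or row to a line. move_arm: Moves the arm, as the interface text tells. Its arguments: {"type":"object","properties":{"motion":{"type":"array","items":{"type":"array","items":{"type":"number"}}},"newtons":{"type":"number"}},"required":["motion"]}

```bash
mkdir -p pics
python3 - <<'E'
from rig import *
import cv2
print(state())
for n in ("scene","top"):
    c=camera_info(n); print(n,c)
    cv2.imwrite(f"pics/{n}0.png",cv2.resize(grab_frame(n)[:,:,::-1],(768,576),interpolation=cv2.INTER_CUBIC))
E
```

```text
{'time_s': 0.0, 'joints': array([ 1.15609836e+00,  2.64765057e-01,  1.60536666e+00, -8.92443387e-06,
        1.27366737e+00, -3.69052828e-02]), 'qd': array([ 0.000235  ,  0.00103407, -0.00019566,  0.00079407, -0.00066781,
       -0.00030879]), 'joint_torque': array([-3.63095724e-04, -5.15112376e+01, -3.67313576e+01, -2.88174906e-04,
        1.30411561e-02, -2.49151458e-05]), 'tcp_pos': array([248.77007662, 626.88761213, 302.55776571]), 'tool_rot': array([ 5.89251679e-04,  8.27304542e-01,  5.61752595e-01, -9.32679280e-04]), 'contact_force': array([ 0.84926086,  0.55319453, -0.76261654]), 'torque': array([ 0.00034939,  0.01808694, -0.01675105]), 'opening': 85.55386605381429}
scene {'camera_matrix': array([[490.68821017,   0.        , 244.9904295 ],
       [  0.        , 490.68821017, 189.82281374],
       [  0.        ,   0.        ,   1.        ]]), 'camera_from_world': array([[ 6.37623736e-01,  7.70308294e-01,  7.81682178e-03,
        -3.91638983e+02],
       [-4.98115664e-01,  4.04533032e-01,  7.66964022e-01,
         2.05357217e+02],
       [ 5.87636585e-01, -4.92928147e-01,  6.41642491e-01,
        -1.47608121e+03],
       [ 0.00000000e+00,  0.00000000e+00,  0.00000000e+00,
         1.00000000e+00]])}
top {'camera_matrix': array([[460.99820996,   0.        , 256.66768701],
       [  0.        , 460.99820996, 188.1977717 ],
       [  0.        ,   0.        ,   1.        ]]), 'camera_from_world': array([[-2.58994423e-02, -9.99402700e-01, -2.28792972e-02,
         1.13449833e+02],
       [ 9.91312185e-01, -2.86286989e-02,  1.28376594e-01,
        -5.45611058e+02],
       [-1.28954919e-01, -1.93556439e-02,  9.91461541e-01,
        -1.29697112e+03],
       [ 0.00000000e+00,  0.00000000e+00,  0.00000000e+00,
         1.00000000e+00]])}
```

View pics/scene0.png

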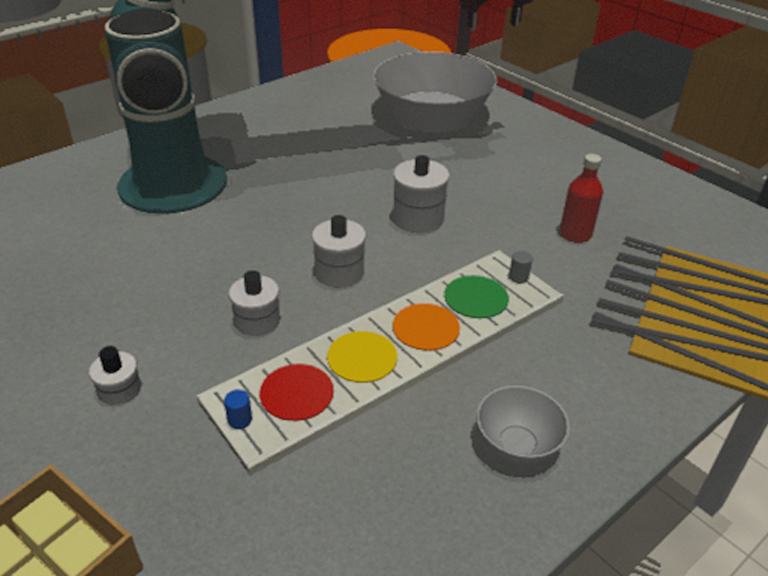

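View pics/top0.png

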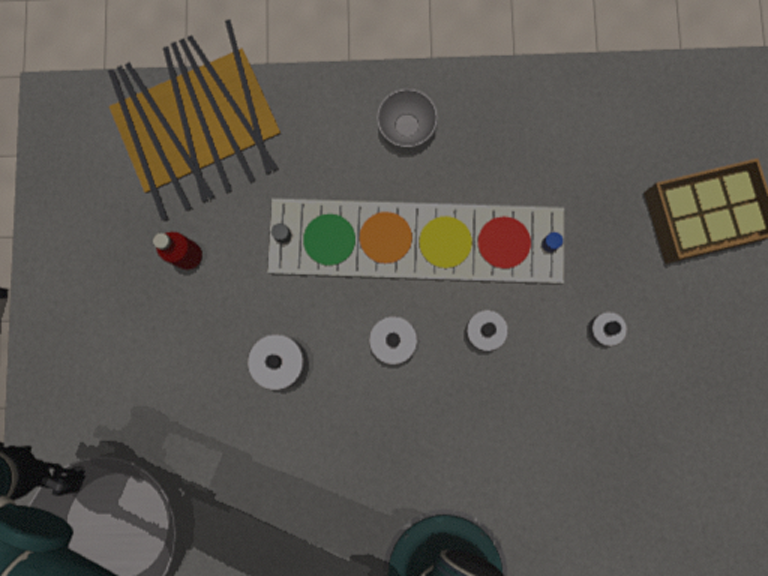

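The top view shows the blue post at the right, at about (553,242) px, next to the red mat. From right to left the mats are red, yellow, orange and green. The pots lie left to right from tallest, at about (275,362), to shortest, at about (610,328). That gives pot_1→red, pot_2→yellow, pot_3→orange and pot_4→green.

```bash
cat > h.py <<'E'
from rig import *
import cv2, numpy as np
def ray(n,uv,z):
    c=camera_info(n);K=c["camera_matrix"];T=c["camera_from_world"]
    d=np.linalg.inv(K)@np.array([uv[0],uv[1],1.]);d=d*[1,-1,-1]
    R=T[:3,:3];o=-R.T@T[:3,3];d=R.T@d
    return (o+d*(z-o[2])/d[2])
def proj(n,p):
    c=camera_info(n);q=c["camera_from_world"]@np.append(p,1);q=q[:3]*[1,-1,-1];u=c["camera_matrix"]@q;return u[:2]/u[2]
H={'red':(0,8),'orange':(9,18),'yellow':(22,32),'green':(50,85),'blue':(105,125)}
def blobs(mask,amin=60):
    n,l,s,ce=cv2.connectedComponentsWithStats(mask.astype(np.uint8))
    return [(l==i,s[i],ce[i]) for i in range(1,n) if s[i][4]>=amin]
def disc(n,m,z):
    """hull of mask -> world plane -> circle fit"""
    cs,_=cv2.findContours(m.astype(np.uint8),cv2.RETR_EXTERNAL,cv2.CHAIN_APPROX_NONE)
    c=max(cs,key=cv2.contourArea); h=cv2.convexHull(c)
    hm=cv2.drawContours(np.zeros(m.shape,np.uint8),[h],-1,1,-1)
    v,u=np.nonzero(hm); P=np.array([ray(n,(a,b),z)[:2] for a,b in zip(u,v)])
    o=ray(n,(u.mean(),v.mean()),z)
    return P.mean(0), o
E
python3 - <<'E'
from h import *
for n in("top","scene"):
    f=grab_frame(n); hsv=cv2.cvtColor(f,cv2.COLOR_RGB2HSV); np.save(f"{n}.npy",f)
    for k,(a,b) in H.items():
        m=(hsv[...,0]>=a)&(hsv[...,0]<=b)&(hsv[...,1]>140)&(hsv[...,2]>60)
        for mm,s,ce in blobs(m,80 if k!='blue' else 40):
            if s[4]>3000:continue
            P,o=disc(n,mm,19 if k!='blue' else 61)
            print(n,k,s[4],ce.round(),P.round(1), s[:4])
    m=(hsv[...,1]<40)&(hsv[...,2]>125)
    for mm,s,ce in blobs(m,200):
        if s[4]<3000: print(n,'white',s,ce.round(),[disc(n,mm,z)[0].round(1) for z in(100,82,64,46)])
E
```

```text
top red 927 [336. 161.] [ 624. -136.] [319 145  35  34]
top red 187 [116. 165.] [634.  517.9] [105 155  20  20]
top orange 911 [257. 158.] [641.1  96.4] [240 142  35  33]Traceback (most recent call last):
  File "<stdin>", line 8, in <module>
  File "h.py", line 19, in disc
    v,u=np.nonzero(hm); P=np.array([ray(n,(a,b),z)[:2] for a,b in zip(u,v)])
                                    ~~~^^^^^^^^^^^
  File "h.py", line 4, in ray
    c=camera_info(n);K=c["camera_matrix"];T=c["camera_from_world"]
ValueError: time passes only in moves, steps and waits
```

```bash
python3 - <<'E'
s=open('h.py').read()
s=s.replace("import cv2, numpy as np","import cv2, numpy as np\n_ci=camera_info\nCI={n:_ci(n) for n in('top','scene')}\ncamera_info=CI.get",1)
open('h.py','w').write(s)
E
python3 - <<'E'
from h import *
for n in("top","scene"):
    f=grab_frame(n); hsv=cv2.cvtColor(f,cv2.COLOR_RGB2HSV); np.save(f"{n}.npy",f)
    for k,(a,b) in H.items():
        m=(hsv[...,0]>=a)&(hsv[...,0]<=b)&(hsv[...,1]>140)&(hsv[...,2]>60)
        for mm,s,ce in blobs(m,80 if k!='blue' else 40):
            if s[4]>3000:continue
            P,o=disc(n,mm,19 if k!='blue' else 61)
            print(n,k,s[4],ce.round(),P.round(1), s[:4])
    m=(hsv[...,1]<40)&(hsv[...,2]>125)
    for mm,s,ce in blobs(m,200):
        if s[4]<3000: print(n,'white',s,ce.round(),[disc(n,mm,z)[0].round(1) for z in(100,82,64,46)])
E
```

```text
top red 924 [336. 161.] [ 624. -136.] [319 145  35  34]
top red 183 [116. 165.] [634.1 518. ] [105 155  20  20]
top orange 909 [257. 158.] [640.8  96.5] [240 142  35  33]
top yellow 918 [297. 161.] [628.3 -21. ] [280 144  35  35]
top green 344 [214. 157.] [642.4 210.3] [203 144  33  32]
top blue 89 [369. 160.] [ 617.2 -223.6] [364 155  11  11]
top white [  0   1  17  50 777] [ 8. 24.] [array([1043.8,  812.9]), array([1053.3,  823.5]), array([1062.8,  834.1]), array([1072.4,  844.6])]
top white [  17    0   53   47 2393] [43. 23.] [array([1044.8,  708.6]), array([1054.4,  717.7]), array([1064. ,  726.8]), array([1073.5,  735.8])]
top white [  71    0   53   45 2098] [95. 20.] [array([1042.6,  550.5]), array([1052.1,  557.4]), array([1061.7,  564.2]), array([1071.2,  571. ])]
top white [ 125    0   53   42 1732] [152.  17.] [array([1044.3,  387.2]), array([1053.9,  391.7]), array([1063.4,  396.2]), array([1073. ,  400.7])]
top white [ 179    0   53   42 2142] [205.  20.] [array([1035.7,  235.1]), array([1045.1,  237.4]), array([1054.5,  239.7]), array([1064. ,  242.1])]
top white [ 233
[... 2834 characters left out ...]
08 146  36  21 480] [225. 157.] [array([457.7,  67.7]), array([437.9,  82.7]), array([418.1,  97.7]), array([398.4, 112.7])]
scene white [152 183  34  22 432] [169. 195.] [array([ 490.3, -113.7]), array([ 471.4, -103.5]), array([452.4, -93.2]), array([433.5, -82.9])]
scene white [ 59 234  32  23 388] [ 75. 246.] [array([ 505.3, -338.3]), array([ 486.7, -333.9]), array([ 468.2, -329.4]), array([ 449.6, -325. ])]
scene white [318 257  62  48 903] [345. 285.] [array([898.5,   6.6]), array([890.1,  19.9]), array([881.8,  33.3]), array([873.4,  46.7])]
scene white [457 270  38  46 511] [474. 296.] [array([1062.5,  152. ]), array([1058.4,  169.2]), array([1054.3,  186.3]), array([1050.2,  203.5])]
```

Run:
```python
from h import *
for n in("top","scene"):
    hsv=cv2.cvtColor(np.load(f"{n}.npy"),cv2.COLOR_RGB2HSV)
    for k,(a,b) in dict(H,red=(170,8)).items():
        h=hsv[...,0]; m=((h>=a)&(h<=b)) if a<b else ((h>=a)|(h<=b))
        m=m&(hsv[...,1]>90)&(hsv[...,2]>30)
        for mm,s,ce in blobs(m,60):
            if s[4]>3000:continue
            P,o=disc(n,mm,19 if k!='blue' else 61)
            if 580<P[0]<680 and abs(P[1])<250: print(n,k,s[4],P.round(1), s[:4])
s=state();R=cv2.Rodrigues
from scipy.spatial.transform import Rotation as Ro
print(Ro.from_quat(np.roll(s['tool_rot'],-1)).as_matrix().round(3))
```

```text
top red 960 [ 624.6 -136. ] [319 144  35  35]
top orange 948 [641.   96.5] [239 141  36  35]
top yellow 960 [628.7 -20.9] [279 144  36  35]
top green 895 [640.3 207.3] [203 143  34  34]
top blue 103 [ 616.7 -223.2] [363 155  12  12]
scene red 1475 [ 626.3 -140. ] [173 242  49  39]
scene orange 1128 [643.1  92.1] [262 202  45  32]
scene yellow 1279 [630.6 -25.1] [218 221  47  34]
scene green 929 [642.8 202.7] [297 184  42  28]
scene blue 374 [ 634.7 -235.2] [149 260  19  26]
[[ 0.369  0.929 -0.   ]
 [ 0.929 -0.369 -0.001]
 [-0.001 -0.    -1.   ]]
```

```bash
cat >> h.py <<'E'
from scipy.spatial.transform import Rotation as Ro
def to(x,y,z,ang=0):
    s=state();M=Ro.from_quat(np.roll(s['tool_rot'],-1)).as_matrix()
    d=M.T@(np.array([x,y,z])-s['tcp_pos'])
    a=np.degrees(np.arctan2(M[1,0],M[0,0]))
    print('t',s['time_s'],'tcp',s['tcp_pos'].round(1),'F',s['contact_force'].round(1),'op',round(s['opening'],1),'ang',a.round(2),'j6',s['joints'][5].round(2))
    print('shift',(d/1000).round(4),'twist',((a-ang+180)%360-180).round(2), 'tilt',np.degrees(M[:2,2]).round(2))
E
python3 -c "
from h import *
to(403,299,300)"
```

```text
t 0.25 tcp [248.9 627.1 303.2] F [-0.  -0.7  0.1] op 85.6 ang 68.35 j6 -0.04
shift [-0.2481  0.2643  0.0035] twist 68.35 tilt [-0.03 -0.06]
```

Emit:
{"method": "move_arm", "body": {
  "motion": [
    [-0.01, 0.01, 0, 4, 100],
    [-0.03, 0.033, 0, 10, 100],
    [-0.055, 0.06, 0, 17, 100],
    [-0.085, 0.09, 0, 25, 100],
    [-0.115, 0.122, 0, 33, 100],
    [-0.145, 0.154, 0, 41, 100],
    [-0.175, 0.186, 0, 49, 100],
    [-0.203, 0.216, 0, 56, 100],
    [-0.226, 0.24, 0, 62, 100],
    [-0.24, 0.255, 0, 66, 100],
    [-0.247, 0.262, 0, 68.3, 100],
    [-0.248, 0.264, 0, 68.3, 100]
  ],
  "newtons": 60
}}

```text
time_s: 1.45
tcp_pos: [403.0, 298.6, 303.5]
tool_rot: [0.0, 1.0, -0.0, -0.0]
contact_force: [0.5, -0.2, 0.3]
opening: 85.3
```

```bash
python3 -c "
from h import *
to(403,299,176)
for n in('top','scene'): cv2.imwrite(f'pics/{n}1.png',cv2.resize(grab_frame(n)[:,:,::-1],(768,576)))"
```

```text
t 1.45 tcp [403.  298.6 303.5] F [ 0.5 -0.2  0.3] op 85.3 ang -0.03 j6 0.59
shift [ 0.     -0.0005  0.1275] twist -0.03 tilt [-0.02 -0.05]
```

View pics/top1.png

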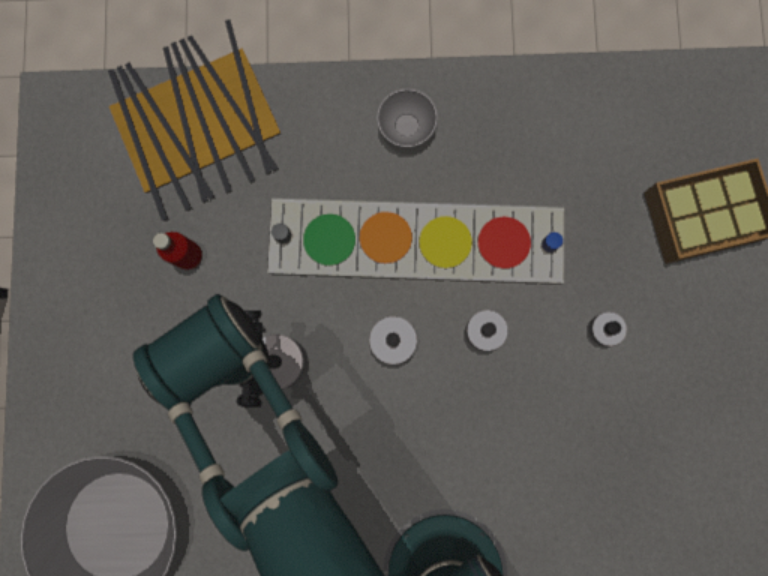

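View pics/scene1.png

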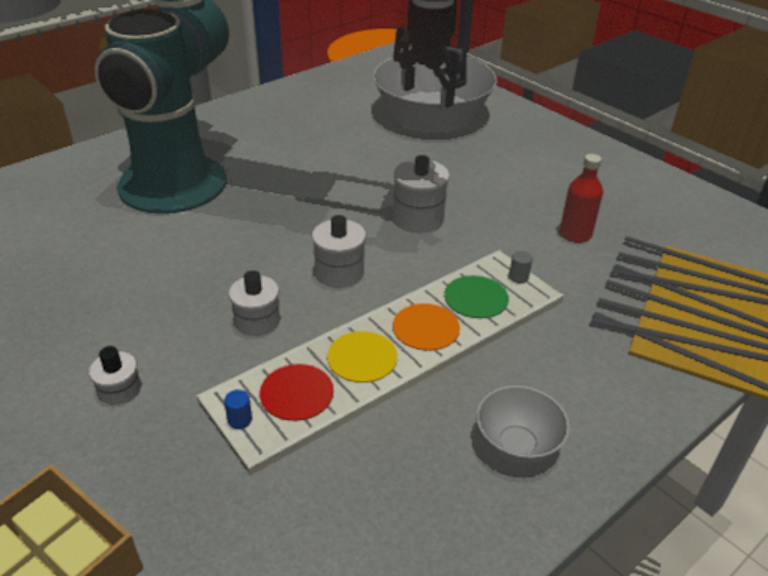

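The gripper is above pot_1 (top view about (270,360) px). The jaws lie along world x with the knob between them. Now I descend and grip.

Emit:
{"method": "move_arm", "body": {
  "motion": [
    [0, -0.0005, 0.015, 0, 100],
    [0, -0.0005, 0.045, 0, 100],
    [0, -0.0005, 0.08, 0, 100],
    [0, -0.0005, 0.105, 0, 100],
    [0, -0.0005, 0.12, 0, 100],
    [0, -0.0005, 0.126, 0, 100],
    [0, -0.0005, 0.126, 0, 100],
    [0, -0.0005, 0.126, 0, 0],
    [0, -0.0005, 0.126, 0, 0],
    [0, -0.0005, 0.126, 0, 0],
    [0, -0.0005, 0.126, 0, 0],
    [0, -0.0005, 0.126, 0, 0]
  ],
  "newtons": 70
}}

```text
time_s: 2.75
tcp_pos: [402.6, 300.3, 178.4]
tool_rot: [-0.0, 1.0, 0.001, -0.0]
contact_force: [-3.4, 0.1, 4.6]
opening: 24.2
```

```bash
python3 -c "
from h import *
to(403,299,176)
print(state()['torque'])
for n in('top','scene'): cv2.imwrite(f'pics/{n}2.png',grab_frame(n)[:,:,::-1])"
```

```text
t 2.75 tcp [402.6 300.3 178.4] F [-3.4  0.1  4.6] op 24.2 ang 0.09 j6 0.59
shift [0.0004 0.0013 0.0024] twist 0.09 tilt [-0.04  0.01]
[1.01173251e-02 4.90980475e-01 4.39802682e-04]
```

```bash
python3 -c "
import cv2
i=cv2.imread('pics/scene2.png')[60:180,210:360]; cv2.imwrite('pics/scene2c.png',cv2.resize(i,None,fx=5,fy=5))"
```

```text
(no output)
```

View pics/scene2c.png

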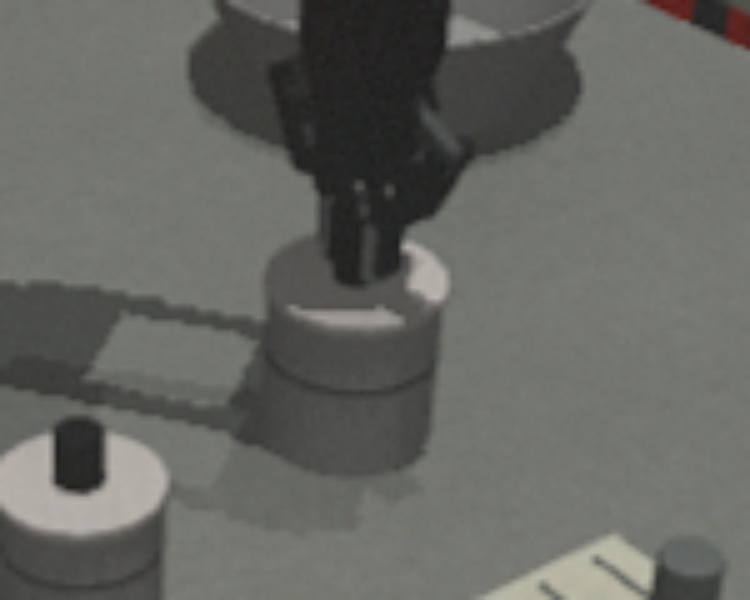

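The fingers hold the knob near the lid's middle, with the opening at 24.2 mm. I lift next.

Emit:
{"method": "move_arm", "body": {
  "motion": [
    [0, 0, -0.005, 0, 0],
    [0, 0, -0.015, 0, 0],
    [0, 0, -0.035, 0, 0],
    [0, 0, -0.06, 0, 0],
    [0, 0, -0.085, 0, 0],
    [0, 0, -0.11, 0, 0],
    [0, 0, -0.135, 0, 0],
    [0, 0, -0.152, 0, 0],
    [0, 0, -0.16, 0, 0],
    [0, 0, -0.16, 0, 0]
  ],
  "newtons": 70
}}

```text
time_s: 3.85
tcp_pos: [403.1, 300.5, 339.6]
tool_rot: [-0.001, 1.0, 0.001, 0.001]
contact_force: [-0.4, -0.0, -4.2]
opening: 24.3
```

```bash
python3 -c "
from h import *
to(625.5,-138,338)
i=grab_frame('scene')[:,:,::-1]; cv2.imwrite('pics/scene3.png',cv2.resize(i,(768,576)))"
```

```text
t 3.85 tcp [403.1 300.5 339.6] F [-0.4 -0.  -4.2] op 24.3 ang 0.08 j6 0.59
shift [0.2217 0.4388 0.0013] twist 0.08 tilt [0.08 0.08]
```

View pics/scene3.png

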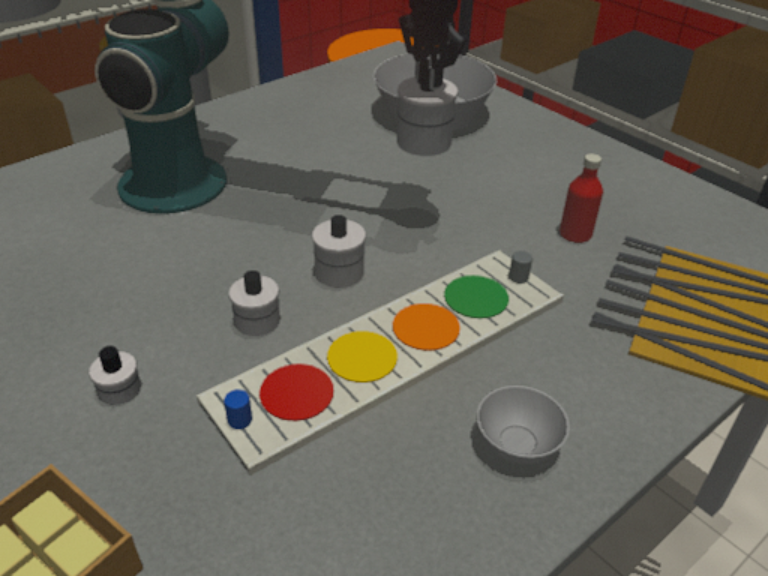

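Emit:
{"method": "move_arm", "body": {
  "motion": [
    [0.003, 0.005, 0, 0, 0],
    [0.01, 0.02, 0, 0, 0],
    [0.021, 0.042, 0, 0, 0],
    [0.035, 0.07, 0, 0, 0],
    [0.05, 0.1, 0, 0, 0],
    [0.065, 0.13, 0, 0, 0],
    [0.08, 0.16, 0, 0, 0],
    [0.095, 0.19, 0, 0, 0],
    [0.11, 0.22, 0, 0, 0],
    [0.125, 0.25, 0, 0, 0],
    [0.14, 0.28, 0, 0, 0],
    [0.155, 0.31, 0, 0, 0]
  ],
  "newtons": 70
}}

```text
time_s: 5.1
tcp_pos: [557.8, -11.4, 336.1]
tool_rot: [-0.0, 1.0, 0.001, -0.002]
contact_force: [1.2, 1.0, -4.2]
opening: 23.3
```

```bash
python3 -c "
from h import *
to(625.5,-138,336)"
```

```text
t 5.1 tcp [557.8 -11.4 336.1] F [ 1.2  1.  -4.2] op 23.3 ang 0.07 j6 -0.07
shift [ 0.0675  0.1267 -0.0002] twist 0.07 tilt [-0.21  0.01]
```

Emit:
{"method": "move_arm", "body": {
  "motion": [
    [0.015, 0.029, 0, 0, 0],
    [0.03, 0.057, 0, 0, 0],
    [0.043, 0.082, 0, 0, 0],
    [0.055, 0.103, 0, 0, 0],
    [0.063, 0.118, 0, 0, 0],
    [0.067, 0.125, 0, 0, 0],
    [0.0675, 0.1267, 0, 0, 0],
    [0.0675, 0.1267, 0, 0, 0],
    [0.0675, 0.1267, 0, 0, 0]
  ],
  "newtons": 70
}}

```text
time_s: 6.0
tcp_pos: [625.1, -137.0, 335.8]
tool_rot: [-0.0, 1.0, 0.001, -0.002]
contact_force: [0.6, -0.2, -4.5]
opening: 23.8
```

```bash
python3 -c "
from h import *
to(625.5,-138,336)
for n in('top','scene'):
  f=grab_frame(n);np.save(n+'4.npy',f); cv2.imwrite(f'pics/{n}4.png',cv2.resize(f[:,:,::-1],(768,576)))"
```

```text
t 6.0 tcp [ 625.1 -137.   335.8] F [ 0.6 -0.2 -4.5] op 23.8 ang 0.12 j6 -0.26
shift [ 0.0004  0.001  -0.0002] twist 0.12 tilt [-0.23  0.05]
```

View pics/scene4.png

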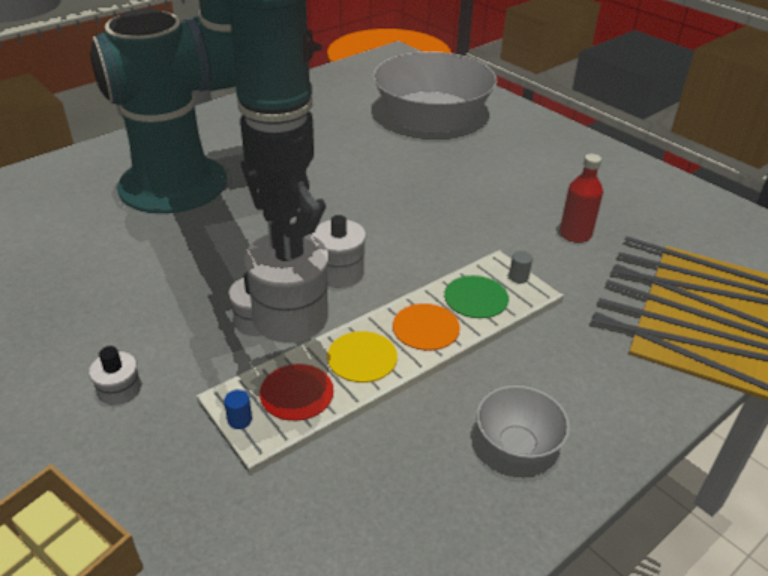

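View pics/top4.png

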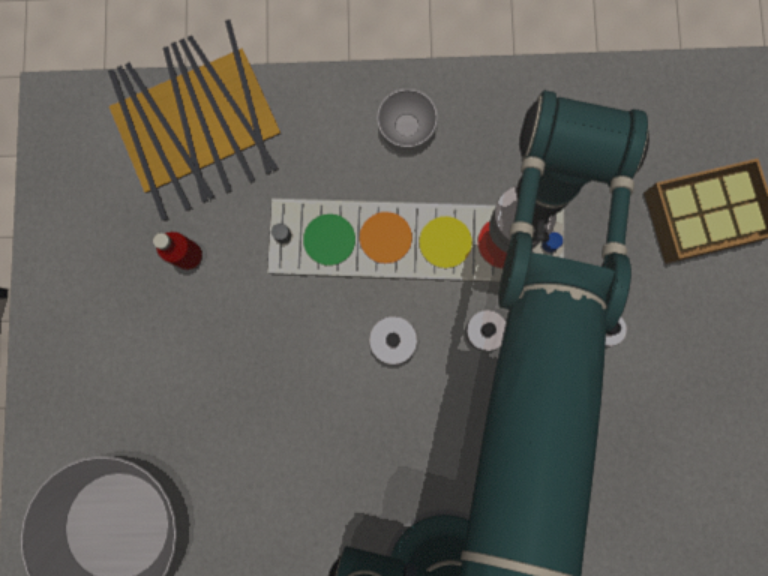

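Emit:
{"method": "move_arm", "body": {
  "motion": [
    [0.0004, 0.001, 0.01, 0, 0],
    [0.0004, 0.001, 0.03, 0, 0],
    [0.0004, 0.001, 0.055, 0, 0],
    [0.0004, 0.001, 0.08, 0, 0],
    [0.0004, 0.001, 0.1, 0, 0],
    [0.0004, 0.001, 0.115, 0, 0],
    [0.0004, 0.001, 0.124, 0, 0],
    [0.0004, 0.001, 0.129, 0, 0],
    [0.0004, 0.001, 0.131, 0, 0],
    [0.0004, 0.001, 0.132, 0, 0],
    [0.0004, 0.001, 0.132, 0, 0]
  ],
  "newtons": 70
}}

```text
time_s: 7.2
tcp_pos: [625.7, -138.2, 205.1]
tool_rot: [0.0, 1.0, 0.001, -0.001]
contact_force: [0.4, -0.8, -4.9]
opening: 23.7
```

```bash
python3 -c "
from h import *
to(625.5,-138,197)
f=grab_frame('scene'); np.save('scene5.npy',f)
from scipy.spatial.transform import Rotation
# project expected base and lid circles for two candidate centres
def circ(c,r,z):
  return np.array([proj('scene',np.array([c[0]+r*np.cos(a),c[1]+r*np.sin(a),z])) for a in np.linspace(0,6.283,80)])
x0,y0=120,140
i=cv2.resize(f[y0:y0+160,x0:x0+160,::-1],None,fx=5,fy=5,interpolation=cv2.INTER_CUBIC)[:600,:]
for r,z,col in((52,19,(0,255,0)),):
  for a in circ((626.3,-140.0),r,z): cv2.circle(i,tuple(int(q) for q in (a-[x0,y0]+.5)*5),1,col,-1)
for z in (24,124):
  for a in circ((626.3,-140.0),50,z): cv2.circle(i,tuple(int(q) for q in (a-[x0,y0]+.5)*5),1,(255,255,0),-1)
cv2.imwrite('pics/scene5.png',i)
cv2.imwrite('pics/top5.png',cv2.resize(grab_frame('top')[:,:,::-1],(768,576)))"
```

```text
t 7.2 tcp [ 625.7 -138.2  205.1] F [ 0.4 -0.8 -4.9] op 23.7 ang 0.13 j6 -0.26
shift [-0.0002 -0.0002  0.0081] twist 0.13 tilt [-0.1 -0. ]
```

View pics/scene5.png

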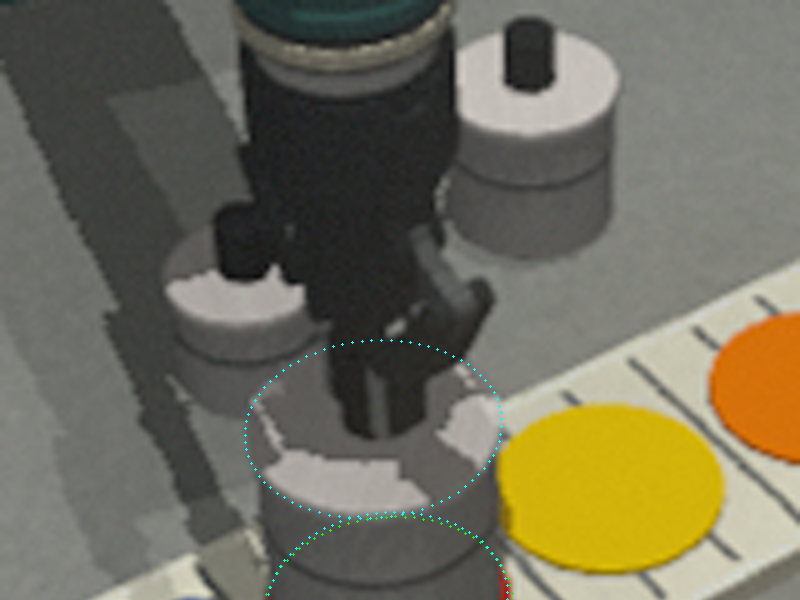

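View pics/top5.png

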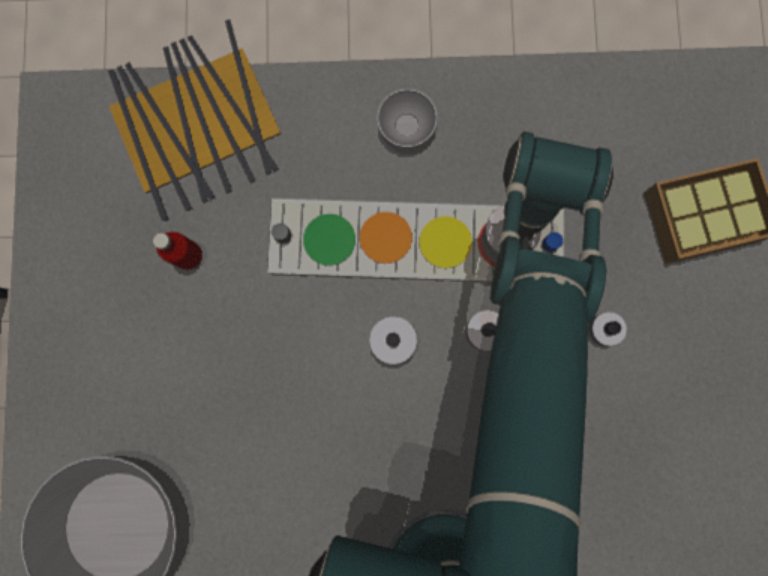

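```bash
cat >> h.py <<'E'
def circ(c,r,z,n='scene'):
  return np.array([proj(n,np.array([c[0]+r*np.cos(a),c[1]+r*np.sin(a),z])) for a in np.linspace(0,6.283,80)])
def overlay(f,n,circles,box,fx,out):
  x0,y0,w,h=box
  i=cv2.resize(f[y0:y0+h,x0:x0+w,::-1],None,fx=fx,fy=fx,interpolation=cv2.INTER_CUBIC)
  for c,r,z,col in circles:
    for a in circ(c,r,z,n): cv2.circle(i,tuple(int(q) for q in (a-[x0,y0]+.5)*fx),1,col,-1)
  cv2.imwrite(out,i)
E
python3 -c "
from h import *
f=np.load('scene5.npy')
c=(626.3,-140.)
overlay(f,'scene',[(c,52,19,(0,255,0)),(c,50,26.7,(255,255,0)),(c,50,126.7,(255,255,0))],(150,200,100,90),6,'pics/s5b.png')"
```

```text
(no output)
```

View pics/s5b.png

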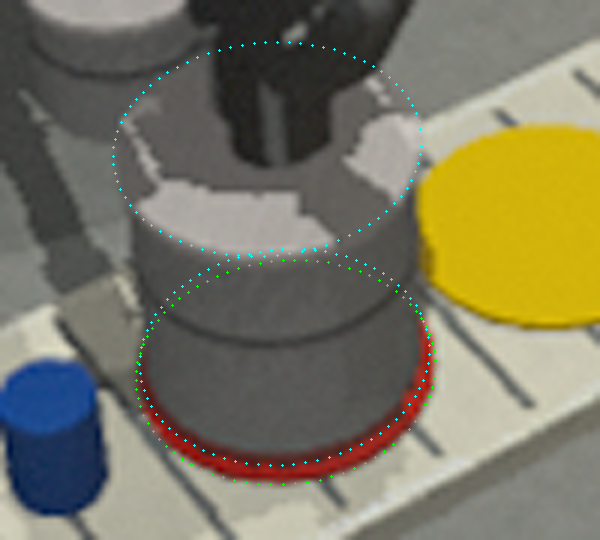

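Emit:
{"method": "move_arm", "body": {
  "motion": [
    [0, 0, 0.002, 0, 0],
    [0, 0, 0.004, 0, 0],
    [0, 0, 0.005, 0, 0],
    [0, 0, 0.006, 0, 0],
    [0, 0, 0.007, 0, 0],
    [0, 0, 0.007, 0, 0]
  ],
  "newtons": 70
}}

```text
time_s: 7.9
tcp_pos: [625.5, -138.1, 197.8]
tool_rot: [-0.0, 1.0, 0.001, -0.001]
contact_force: [-0.4, -0.4, -4.5]
opening: 24.0
```

Emit:
{"method": "move_arm", "body": {
  "motion": [
    [0, 0, 0.0005, 0, 0],
    [0, 0, 0.001, 0, 0],
    [0, 0, 0.0015, 0, 0],
    [0, 0, 0.0015, 0, 0]
  ],
  "newtons": 70
}}

```text
time_s: 8.3
tcp_pos: [625.6, -138.2, 197.6]
tool_rot: [0.0, 1.0, 0.001, -0.001]
contact_force: [-4.4, 0.9, 5.5]
opening: 23.9
```

Contact: Fz went from −4.5 to +5.5 N. I release and retreat towards the base.

Emit:
{"method": "move_arm", "body": {
  "motion": [
    [0, 0, 0, 0, 30],
    [0, 0, 0, 0, 50],
    [0, 0, 0, 0, 70],
    [0, 0, 0, 0, 80],
    [0, 0, -0.01, 0, 80],
    [0, 0, -0.03, 0, 80],
    [0, 0, -0.06, 0, 80],
    [0, 0, -0.095, 0, 80],
    [0, 0, -0.13, 0, 80],
    [0, 0, -0.145, 0, 80],
    [0, 0, -0.15, 0, 80]
  ]
}}

```text
time_s: 9.4
tcp_pos: [626.9, -138.5, 350.9]
tool_rot: [0.001, 1.0, 0.001, 0.002]
contact_force: [-0.4, 0.6, 0.4]
opening: 68.3
```

```bash
python3 -c "
from h import *
to(437,84.5,345)"
```

```text
t 9.4 tcp [ 626.9 -138.5  350.9] F [-0.4  0.6  0.4] op 68.3 ang 0.13 j6 -0.26
shift [-0.1894 -0.2234  0.0049] twist 0.13 tilt [ 0.19 -0.09]
```

Emit:
{"method": "move_arm", "body": {
  "motion": [
    [-0.005, -0.005, 0, 0, 80],
    [-0.015, -0.018, 0, 0, 80],
    [-0.032, -0.038, 0, 0, 80],
    [-0.054, -0.064, 0, 0, 80],
    [-0.078, -0.092, 0, 0, 80],
    [-0.102, -0.12, 0, 0, 80],
    [-0.126, -0.148, 0, 0, 80],
    [-0.148, -0.175, 0, 0, 80],
    [-0.167, -0.197, 0, 0, 90],
    [-0.18, -0.213, 0, 0, 100],
    [-0.187, -0.221, 0, 0, 100],
    [-0.189, -0.2235, 0, 0, 100]
  ]
}}

```text
time_s: 10.6
tcp_pos: [435.8, 85.4, 348.4]
tool_rot: [0.001, 1.0, 0.002, 0.001]
contact_force: [1.3, -0.4, 1.3]
opening: 85.3
```

```bash
cat > m.py <<'E'
from h import *
import sys
# measure lids (white blobs merged w/ hull) near given pots in each camera; args: pot z_lid list
def lids(tag):
  for n in("top","scene"):
    f=grab_frame(n); np.save(f"{n}{tag}.npy",f); hsv=cv2.cvtColor(f,cv2.COLOR_RGB2HSV)
    cv2.imwrite(f"pics/{n}{tag}.png",cv2.resize(f[:,:,::-1],(768,576)))
    for mm,s,ce in blobs((hsv[...,1]<40)&(hsv[...,2]>125),150):
        if s[4]<1500 and s[2]<60:
            print(n,'white',s,[disc(n,mm,z)[0].round(1) for z in(119,101,83,65)])
lids(sys.argv[1])
E
python3 m.py 6; python3 -c "
from h import *
to(437,84.5,158)"
```

```text
top white [   0   52   13  106 1128] [array([806.8, 798.7]), array([813. , 809.2]), array([819.3, 819.7]), array([825.5, 830.3])]
top white [  0 159   8  33 244] [array([596.4, 794.2]), array([599.6, 804.6]), array([602.8, 815.1]), array([606. , 825.6])]
top white [312 207  26  27 449] [array([447.1, -82.7]), array([448.1, -85. ]), array([449.2, -87.2]), array([450.2, -89.5])]
top white [395 208  23  22 266] [array([ 444.1, -299.8]), array([ 445.1, -305.2]), array([ 446.1, -310.7]), array([ 447. , -316.1])]
scene white [268  61  41   8 229] [array([223.5, 495.7]), array([196.8, 522.5]), array([170.2, 549.4]), array([143.6, 576.2])]
scene white [152 184  34  21 431] [array([ 510.5, -125.1]), array([ 491.6, -114.9]), array([ 472.6, -104.6]), array([453.7, -94.4])]
scene white [ 59 234  32  23 388] [array([ 524.9, -343. ]), array([ 506.3, -338.5]), array([ 487.8, -334.1]), array([ 469.2, -329.7])]
scene white [457 270  38  46 513] [array([1066.8,  133.8]), array([1062.7,  151. ]), array([1058.6,  168.2]), array([1054.5,  185.4])]
t 10.7 tcp [437.   84.7 349.1] F [0.5 0.7 0. ] op 84.9 ang 0.17 j6 0.13
shift [-4.000e-04 -1.000e-04  1.911e-01] twist 0.17 tilt [ 0.14 -0.11]
```

View pics/top6.png

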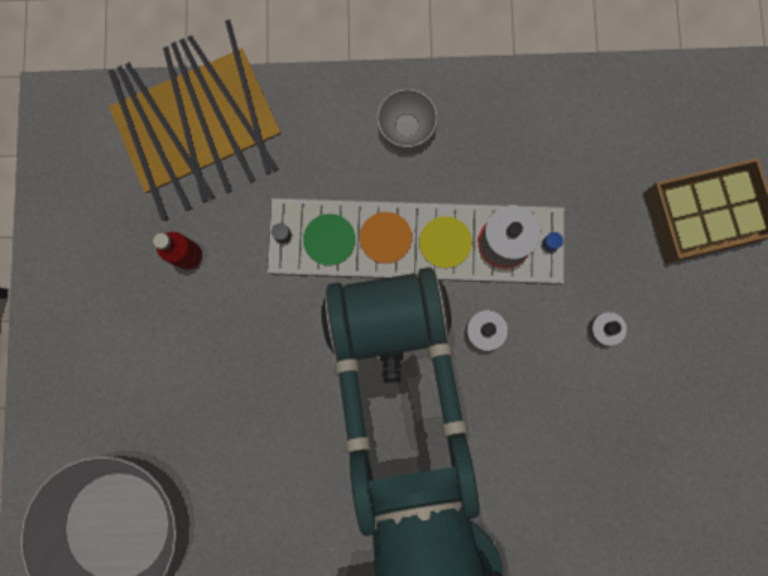

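View pics/scene6.png

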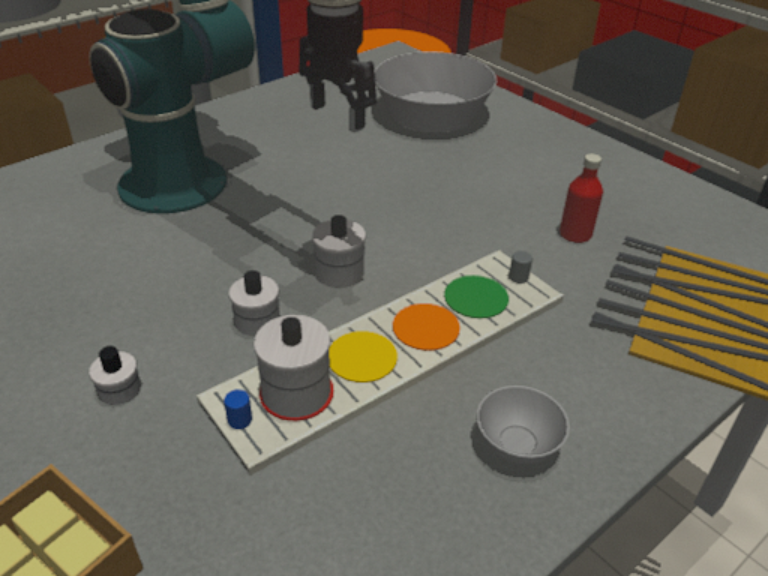

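```bash
cat >> h.py <<'E'
from scipy.optimize import minimize
def fit(f,n,c0,r,z,rng=12,half=None):
    g=cv2.GaussianBlur(f.astype(np.float32),(0,0),0.8)
    A=np.linspace(0,2*np.pi,120,endpoint=False)
    if half is not None: A=A[np.cos(A-half)>0.15]
    c=camera_info(n)
    def samp(x,y,rr):
        P=np.stack([x+rr*np.cos(A),y+rr*np.sin(A),0*A+z,0*A+1])
        q=(c["camera_from_world"]@P)[:3]*np.array([[1],[-1],[-1]]);u=c["camera_matrix"]@q;u=u[:2]/u[2]
        return cv2.remap(g,u[0].astype(np.float32)[None],u[1].astype(np.float32)[None],cv2.INTER_LINEAR)[0]
    def J(p): 
        d=np.abs(samp(p[0],p[1],r+3)-samp(p[0],p[1],r-3)).sum(1)
        return -np.minimum(d,60).mean()
    best=min(((J((c0[0]+a,c0[1]+b)),c0[0]+a,c0[1]+b) for a in np.arange(-rng,rng+1,2) for b in np.arange(-rng,rng+1,2)))
    o=minimize(J,best[1:],method='Nelder-Mead',options=dict(initial_simplex=[best[1:],(best[1]+2,best[2]),(best[1],best[2]+2)]))
    return o.x.round(1),round(-o.fun,1)
E
python3 - <<'E'
from h import *
t=np.load('top6.npy');s=np.load('scene6.npy');t0=np.load('top.npy');s0=np.load('scene.npy')
for n,f in(('top',t),('scene',s)):
    print(n,'lid on mat',fit(f,n,(625,-138),50,119))
for n,f in(('top',t0),('scene',s0)):
    print(n,[fit(f,n,c,52,19) for c in((625,-138),(630,-23),(642,94),(641,205))])
    print(n,[fit(f,n,c,r,z) for c,r,z in(((403,299),50,100),((437,84),44,82),((451,-91),38,64),((449,-323),32,46))])
print('base ring front', fit(s,'scene',(625,-138),50,19,half=np.arctan2(-.64,.77)))
E
```

```text
top lid on mat (array([ 627.3, -140.9]), np.float64(44.5))
scene lid on mat (array([ 623.7, -141.5]), np.float64(59.1))
top [(array([ 621., -136.]), np.float64(60.0)), (array([629.1, -20.8]), np.float64(60.0)), (array([640.,  96.]), np.float64(60.0)), (array([639., 207.]), np.float64(60.0))]
top [(array([399., 299.]), np.float64(60.0)), (array([435.,  86.]), np.float64(60.0)), (array([449., -91.]), np.float64(60.0)), (array([ 447., -323.]), np.float64(60.0))]
scene [(array([ 621., -140.]), np.float64(60.0)), (array([626., -23.]), np.float64(60.0)), (array([638.,  94.]), np.float64(60.0)), (array([639., 203.]), np.float64(60.0))]
scene [(array([401.1, 301. ]), np.float64(56.7)), (array([434. ,  85.5]), np.float64(57.6)), (array([448.1, -91.3]), np.float64(56.7)), (array([ 444.3, -323.2]), np.float64(55.7))]
base ring front (array([ 627., -144.]), np.float64(60.0))
```

```bash
sed -i 's/np.minimum(d,60)/np.minimum(d,250)/' h.py
python3 - <<'E'
from h import *
t=np.load('top6.npy');s=np.load('scene6.npy');t0=np.load('top.npy');s0=np.load('scene.npy')
for n,f in(('top',t),('scene',s)):
    print(n,'lid on mat',fit(f,n,(625,-138),50,119))
for n,f in(('top',t0),('scene',s0)):
    print(n,[fit(f,n,c,52,19)[0] for c in((625,-138),(630,-23),(642,94),(641,205))])
    print(n,[fit(f,n,c,r,z)[0] for c,r,z in(((403,299),50,100),((437,84),44,82),((451,-91),38,64),((449,-323),32,46))])
h=np.arctan2(-.64,.77)
print('base ring front', fit(s,'scene',(625,-138),50,19,half=h),'mat front',fit(s,'scene',(625,-138),52,19,half=h))
overlay(s,'scene',[((626.3,-140),52,19,(0,255,0)),((625,-139),50,19,(255,255,0)),((625,-139),50,119,(255,255,0))],(150,200,100,90),6,'pics/s6b.png')
overlay(t,'top',[((624.6,-136),52,19,(0,255,0)),((626,-138),50,119,(255,255,0))],(290,120,100,80),7,'pics/t6b.png')
E
```

```text
top lid on mat (array([ 625.1, -138. ]), np.float64(98.6))
scene lid on mat (array([ 625.6, -139.8]), np.float64(166.2))
top [array([ 623.9, -135.8]), array([628.1, -20.7]), array([640.7,  96.5]), array([640.3, 207.5])]
top [array([401.8, 301.4]), array([436.4,  86.5]), array([450.7, -89.9]), array([ 448. , -321.7])]
scene [array([ 625.9, -139.2]), array([629.6, -24.1]), array([642.5,  92.3]), array([642.3, 203.1])]
scene [array([403.6, 297.5]), array([437.4,  83.2]), array([451.6, -92.8]), array([ 449. , -324.5])]
base ring front (array([ 628.7, -141.2]), np.float64(195.8)) mat front (array([ 626.7, -139.7]), np.float64(198.1))
```

View pics/s6b.png

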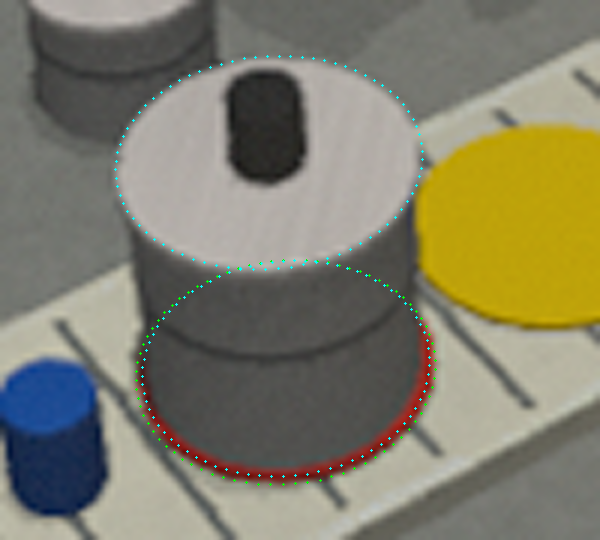

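View pics/t6b.png

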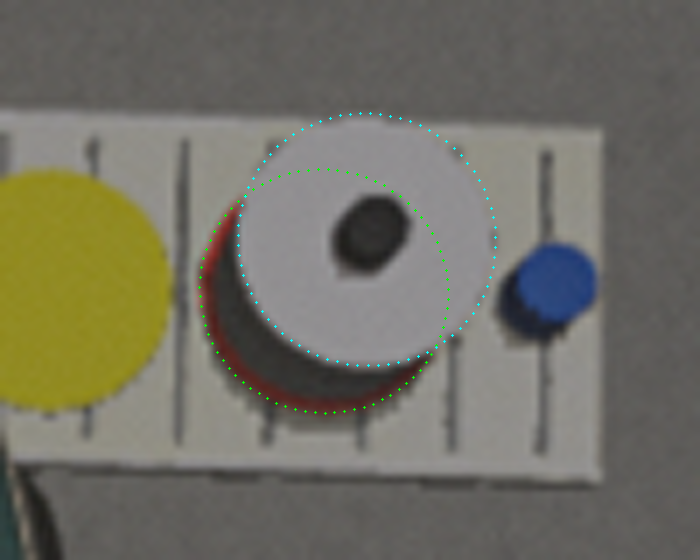

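Pot_1 stands on the red mat. In the close-ups the red ring around its base is about even, and the fits put it about 1 mm off centre. Next is pot_2, which the arm is already above.

Emit:
{"method": "move_arm", "body": {
  "motion": [
    [0, 0, 0.01, 0, 100],
    [0, 0, 0.03, 0, 100],
    [0, 0, 0.065, 0, 100],
    [0, 0, 0.105, 0, 100],
    [0, 0, 0.14, 0, 100],
    [0, 0, 0.168, 0, 100],
    [0, 0, 0.182, 0, 100],
    [0, 0, 0.189, 0, 100],
    [0, 0, 0.189, 0, 100],
    [0, 0, 0.189, 0, 100]
  ]
}}

```text
time_s: 11.7
tcp_pos: [438.1, 84.1, 160.6]
tool_rot: [0.001, 1.0, 0.001, 0.002]
contact_force: [0.3, 0.1, 0.2]
opening: 85.4
```

Emit:
{"method": "move_arm", "body": {
  "motion": [
    [0, 0, 0, 0, 0],
    [0, 0, 0, 0, 0],
    [0, 0, 0, 0, 0],
    [0, 0, 0, 0, 0],
    [0, 0, 0, 0, 0]
  ],
  "newtons": 70
}}

```text
time_s: 12.2
tcp_pos: [437.9, 84.2, 161.0]
tool_rot: [0.001, 1.0, 0.001, 0.001]
contact_force: [-2.3, 0.2, 3.3]
opening: 24.2
```

```bash
python3 -c "
from h import *
to(628.9,-22.4,345)"
```

```text
t 12.2 tcp [437.9  84.2 161. ] F [-2.3  0.2  3.3] op 24.2 ang 0.14 j6 0.13
shift [ 0.1913  0.1074 -0.1833] twist 0.14 tilt [ 0.17 -0.1 ]
```

Emit:
{"method": "move_arm", "body": {
  "motion": [
    [0, 0, -0.005, 0, 0],
    [0, 0, -0.015, 0, 0],
    [0, 0, -0.035, 0, 0],
    [0, 0, -0.065, 0, 0],
    [0, 0, -0.095, 0, 0],
    [0.003, 0.002, -0.12, 0, 0],
    [0.012, 0.007, -0.135, 0, 0],
    [0.027, 0.015, -0.14, 0, 0],
    [0.048, 0.027, -0.14, 0, 0],
    [0.072, 0.04, -0.14, 0, 0],
    [0.096, 0.054, -0.14, 0, 0],
    [0.12, 0.067, -0.14, 0, 0]
  ],
  "newtons": 70
}}

```text
time_s: 13.4
tcp_pos: [558.3, 17.1, 301.6]
tool_rot: [0.001, 1.0, 0.001, 0.001]
contact_force: [-0.6, 0.0, -3.5]
opening: 24.3
```

```bash
python3 -c "
from h import *
to(628.9,-22.4,190)"
```

```text
t 13.4 tcp [558.3  17.1 301.6] F [-0.6  0.  -3.5] op 24.3 ang 0.14 j6 -0.01
shift [0.0702 0.0395 0.1118] twist 0.14 tilt [ 0.16 -0.11]
```

Emit:
{"method": "move_arm", "body": {
  "motion": [
    [0.02, 0.011, 0, 0, 0],
    [0.038, 0.0215, 0, 0, 0],
    [0.053, 0.03, 0, 0, 0],
    [0.063, 0.036, 0, 0, 0],
    [0.069, 0.039, 0.005, 0, 0],
    [0.0702, 0.0395, 0.02, 0, 0],
    [0.0702, 0.0395, 0.045, 0, 0],
    [0.0702, 0.0395, 0.07, 0, 0],
    [0.0702, 0.0395, 0.092, 0, 0],
    [0.0702, 0.0395, 0.107, 0, 0],
    [0.0702, 0.0395, 0.115, 0, 0],
    [0.0702, 0.0395, 0.117, 0, 0]
  ],
  "newtons": 70
}}

```text
time_s: 14.6
tcp_pos: [628.1, -22.1, 183.5]
tool_rot: [0.001, 1.0, 0.001, 0.0]
contact_force: [0.0, 0.9, -3.4]
opening: 24.3
```

```bash
python3 -c "
from h import *
to(628.9,-22.4,180)"
```

```text
t 14.6 tcp [628.1 -22.1 183.5] F [ 0.   0.9 -3.4] op 24.3 ang 0.16 j6 -0.08
shift [0.0008 0.0003 0.0035] twist 0.16 tilt [ 0.02 -0.09]
```

Emit:
{"method": "move_arm", "body": {
  "motion": [
    [0.0004, 0.0003, 0.001, 0, 0],
    [0.0006, 0.0003, 0.002, 0, 0],
    [0.0006, 0.0003, 0.003, 0, 0],
    [0.0006, 0.0003, 0.0035, 0, 0],
    [0.0006, 0.0003, 0.0035, 0, 0]
  ],
  "newtons": 70
}}

```text
time_s: 15.1
tcp_pos: [628.9, -22.5, 180.4]
tool_rot: [0.001, 1.0, 0.001, 0.001]
contact_force: [-1.0, 1.3, -3.8]
opening: 23.7
```

Emit:
{"method": "move_arm", "body": {
  "motion": [
    [0, 0, 0.0005, 0, 0],
    [0, 0, 0.001, 0, 0],
    [0, 0, 0.0015, 0, 0],
    [0, 0, 0.0015, 0, 0]
  ],
  "newtons": 70
}}

```text
time_s: 15.5
tcp_pos: [629.0, -22.5, 180.1]
tool_rot: [0.001, 1.0, 0.001, 0.001]
contact_force: [-3.7, -0.2, 5.5]
opening: 24.0
```

Contact again, Fz +5.5 N. I release, and go towards pot_3.

Emit:
{"method": "move_arm", "body": {
  "motion": [
    [0, 0, 0, 0, 30],
    [0, 0, 0, 0, 50],
    [0, 0, 0, 0, 70],
    [0, 0, 0, 0, 80],
    [0, 0, -0.01, 0, 80],
    [0, 0, -0.03, 0, 80],
    [0, 0, -0.06, 0, 80],
    [0, 0, -0.095, 0, 80],
    [0, 0, -0.13, 0, 80],
    [0, 0, -0.145, 0, 80],
    [0, 0, -0.15, 0, 80]
  ]
}}

```text
time_s: 16.6
tcp_pos: [629.8, -22.3, 333.3]
tool_rot: [0.001, 1.0, 0.001, 0.003]
contact_force: [0.1, 0.0, 0.4]
opening: 68.3
```

```bash
python3 -c "
from h import *
to(451.2,-91.4,330)"
```

```text
t 16.6 tcp [629.8 -22.3 333.3] F [0.1 0.  0.4] op 68.3 ang 0.16 j6 -0.08
shift [-0.1788  0.0686  0.0023] twist 0.16 tilt [ 0.38 -0.12]
```

Emit:
{"method": "move_arm", "body": {
  "motion": [
    [-0.005, 0.002, 0, 0, 80],
    [-0.017, 0.007, 0, 0, 80],
    [-0.036, 0.014, 0, 0, 80],
    [-0.06, 0.023, 0, 0, 80],
    [-0.087, 0.033, 0, 0, 80],
    [-0.114, 0.044, 0, 0, 90],
    [-0.139, 0.053, 0, 0, 100],
    [-0.16, 0.061, 0, 0, 100],
    [-0.173, 0.066, 0, 0, 100],
    [-0.1785, 0.0685, 0, 0, 100],
    [-0.1788, 0.0686, 0, 0, 100],
    [-0.1788, 0.0686, 0, 0, 100]
  ]
}}

```text
time_s: 17.8
tcp_pos: [451.6, -91.4, 332.2]
tool_rot: [0.001, 1.0, 0.001, 0.003]
contact_force: [1.2, 1.0, -0.4]
opening: 85.3
```

```bash
python3 -c "
from h import *
to(451.2,-91.4,142)
for n in('top','scene'):
  f=grab_frame(n);np.save(n+'7.npy',f);cv2.imwrite(f'pics/{n}7.png',cv2.resize(f[:,:,::-1],(768,576)))
  print(n,fit(f,n,(625,-138),50,119),fit(f,n,(629,-22),44,101))
"
```

```text
t 17.8 tcp [451.6 -91.4 332.2] F [ 1.2  1.  -0.4] op 85.3 ang 0.15 j6 -0.26
shift [-0.0017 -0.0003  0.1901] twist 0.15 tilt [ 0.39 -0.11]
top (array([ 624.9, -138.2]), np.float64(81.6)) (array([628.3, -20.6]), np.float64(95.3))
scene (array([ 625.9, -139.3]), np.float64(180.1)) (array([629.4, -22.7]), np.float64(144.8))
```

View pics/scene7.png

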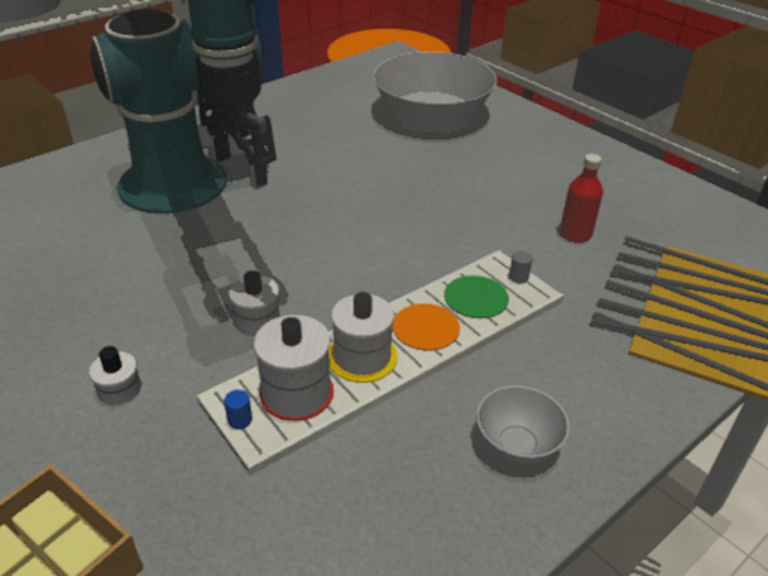

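Pot_2 is centred on yellow, within about 1 mm in both cameras. Next is pot_3.

Emit:
{"method": "move_arm", "body": {
  "motion": [
    [0, 0, 0.01, 0, 100],
    [0, 0, 0.03, 0, 100],
    [-0.0005, 0, 0.065, 0, 100],
    [-0.001, 0, 0.105, 0, 100],
    [-0.0015, 0, 0.14, 0, 100],
    [-0.0017, 0, 0.168, 0, 100],
    [-0.0017, 0, 0.183, 0, 100],
    [-0.0017, 0, 0.189, 0, 100],
    [-0.0017, 0, 0.189, 0, 100],
    [-0.0017, 0, 0.189, 0, 100]
  ]
}}

```text
time_s: 18.9
tcp_pos: [452.2, -91.7, 143.9]
tool_rot: [0.001, 1.0, 0.002, 0.004]
contact_force: [0.5, 0.3, 0.6]
opening: 85.1
```

Emit:
{"method": "move_arm", "body": {
  "motion": [
    [0, 0, 0, 0, 0],
    [0, 0, 0, 0, 0],
    [0, 0, 0, 0, 0],
    [0, 0, 0, 0, 0],
    [0, 0, 0, 0, 0]
  ],
  "newtons": 70
}}

```text
time_s: 19.4
tcp_pos: [452.2, -91.7, 144.2]
tool_rot: [0.001, 1.0, 0.002, 0.004]
contact_force: [-1.8, 0.4, 2.4]
opening: 24.2
```

```bash
python3 -c "
from h import *
to(641.6,94.4,290)"
```

```text
t 19.4 tcp [452.2 -91.7 144.2] F [-1.8  0.4  2.4] op 24.2 ang 0.2 j6 -0.26
shift [ 0.1912 -0.1851 -0.1447] twist 0.2 tilt [ 0.46 -0.14]
```

Emit:
{"method": "move_arm", "body": {
  "motion": [
    [0, 0, -0.005, 0, 0],
    [0, 0, -0.015, 0, 0],
    [0, 0, -0.035, 0, 0],
    [0, 0, -0.065, 0, 0],
    [0, 0, -0.1, 0, 0],
    [0, 0, -0.13, 0, 0],
    [0.003, -0.003, -0.148, 0, 0],
    [0.012, -0.012, -0.155, 0, 0],
    [0.027, -0.026, -0.155, 0, 0],
    [0.048, -0.046, -0.155, 0, 0],
    [0.072, -0.07, -0.155, 0, 0],
    [0.097, -0.094, -0.155, 0, 0]
  ],
  "newtons": 70
}}

```text
time_s: 20.6
tcp_pos: [548.1, 4.5, 298.6]
tool_rot: [0.001, 1.0, 0.002, 0.003]
contact_force: [-0.0, -1.8, -2.1]
opening: 23.9
```

```bash
python3 -c "
from h import *
to(641.6,94.4,167)"
```

```text
t 20.6 tcp [548.1   4.5 298.6] F [-0.  -1.8 -2.1] op 23.9 ang 0.18 j6 -0.04
shift [ 0.093  -0.0899  0.132 ] twist 0.18 tilt [ 0.36 -0.12]
```

Emit:
{"method": "move_arm", "body": {
  "motion": [
    [0.024, -0.023, 0, 0, 0],
    [0.046, -0.045, 0, 0, 0],
    [0.066, -0.064, 0, 0, 0],
    [0.081, -0.078, 0, 0, 0],
    [0.09, -0.087, 0, 0, 0],
    [0.093, -0.09, 0.01, 0, 0],
    [0.093, -0.09, 0.035, 0, 0],
    [0.093, -0.09, 0.068, 0, 0],
    [0.093, -0.09, 0.098, 0, 0],
    [0.093, -0.09, 0.12, 0, 0],
    [0.093, -0.09, 0.13, 0, 0],
    [0.093, -0.09, 0.132, 0, 0]
  ],
  "newtons": 70
}}

```text
time_s: 21.8
tcp_pos: [639.9, 93.9, 164.7]
tool_rot: [0.001, 1.0, 0.001, 0.001]
contact_force: [-0.1, -0.4, -2.4]
opening: 24.0
```

```bash
python3 -c "
from h import *
to(641.6,94.4,163.2)"
```

```text
t 21.8 tcp [639.9  93.9 164.7] F [-0.1 -0.4 -2.4] op 24.0 ang 0.15 j6 0.11
shift [ 0.0017 -0.0005  0.0015] twist 0.15 tilt [ 0.11 -0.15]
```

Emit:
{"method": "move_arm", "body": {
  "motion": [
    [0.001, -0.0005, 0, 0, 0],
    [0.0015, -0.0005, 0.0005, 0, 0],
    [0.0015, -0.0005, 0.001, 0, 0],
    [0.0015, -0.0005, 0.0015, 0, 0],
    [0.0015, -0.0005, 0.0015, 0, 0]
  ],
  "newtons": 70
}}

```text
time_s: 22.3
tcp_pos: [641.7, 94.5, 163.8]
tool_rot: [0.001, 1.0, 0.001, 0.002]
contact_force: [0.0, -0.8, -1.2]
opening: 23.8
```

Emit:
{"method": "move_arm", "body": {
  "motion": [
    [0, 0, 0.0005, 0, 0],
    [0, 0, 0.001, 0, 0],
    [0, 0, 0.001, 0, 0]
  ],
  "newtons": 70
}}

```text
time_s: 22.6
tcp_pos: [641.9, 94.6, 163.5]
tool_rot: [0.001, 1.0, 0.001, 0.002]
contact_force: [-1.4, -0.2, 0.1]
opening: 23.6
```

Emit:
{"method": "move_arm", "body": {
  "motion": [
    [0, 0, 0.0003, 0, 0],
    [0, 0, 0.0003, 0, 30],
    [0, 0, 0.0003, 0, 50],
    [0, 0, 0, 0, 70],
    [0, 0, 0, 0, 80],
    [0, 0, -0.01, 0, 80],
    [0, 0, -0.03, 0, 80],
    [0, 0, -0.06, 0, 80],
    [0, 0, -0.1, 0, 80],
    [0, 0, -0.14, 0, 80],
    [0, 0, -0.165, 0, 80],
    [0, 0, -0.17, 0, 80]
  ]
}}

```text
time_s: 23.8
tcp_pos: [643.2, 95.2, 339.8]
tool_rot: [0.001, 1.0, 0.001, 0.007]
contact_force: [0.4, 0.2, 0.3]
opening: 68.2
```

```bash
python3 -c "
from h import *
to(448.5,-323.1,330)"
```

```text
t 23.8 tcp [643.2  95.2 339.8] F [0.4 0.2 0.3] op 68.2 ang 0.16 j6 0.11
shift [-0.196   0.4178  0.0079] twist 0.16 tilt [ 0.75 -0.09]
```

```bash
python3 -c "
from h import *
for k in range(4):
  f=grab_frame('top')
to(448.5,-323.1,330)"
```

```text
t 24.0 tcp [640.6  94.9 331.9] F [-0.  -0.7 -0.9] op 68.5 ang 0.16 j6 0.11
shift [-0.1932  0.4175  0.0028] twist 0.16 tilt [ 0.07 -0.16]
```

Emit:
{"method": "move_arm", "body": {
  "motion": [
    [-0.003, 0.006, 0, 0, 80],
    [-0.01, 0.022, 0, 0, 80],
    [-0.022, 0.047, 0, 0, 80],
    [-0.038, 0.083, 0, 0, 80],
    [-0.057, 0.123, 0, 0, 80],
    [-0.076, 0.164, 0, 0, 80],
    [-0.095, 0.205, 0, 0, 80],
    [-0.114, 0.246, 0, 0, 80],
    [-0.133, 0.287, 0, 0, 90],
    [-0.151, 0.327, 0, 0, 100],
    [-0.167, 0.361, 0, 0, 100],
    [-0.179, 0.387, 0, 0, 100]
  ]
}}

```text
time_s: 25.2
tcp_pos: [459.8, -295.0, 331.7]
tool_rot: [0.001, 1.0, 0.0, -0.0]
contact_force: [0.6, -0.2, 0.4]
opening: 85.2
```

```bash
python3 -c "
from h import *
for n in('scene','top','scene','top'):
  f=grab_frame(n);np.save(n+'8.npy',f);cv2.imwrite(f'pics/{n}8.png',cv2.resize(f[:,:,::-1],(768,576)))
  print(n,fit(f,n,(625,-138),50,119),fit(f,n,(629,-22),44,101),fit(f,n,(641,94),38,83))
to(448.5,-323.1,125)
"
```

```text
scene (array([ 626. , -139.3]), np.float64(159.3)) (array([629.4, -22.7]), np.float64(143.6)) (array([641.6,  93.3]), np.float64(144.6))
top (array([ 625.1, -138. ]), np.float64(97.9)) (array([628.3, -20.7]), np.float64(92.5)) (array([640.1,  96.4]), np.float64(108.3))
scene (array([ 625.9, -139.3]), np.float64(159.2)) (array([629.3, -22.9]), np.float64(143.6)) (array([641.7,  93.2]), np.float64(144.5))
top (array([ 625.1, -138. ]), np.float64(97.7)) (array([628.3, -20.6]), np.float64(93.0)) (array([640. ,  96.4]), np.float64(108.1))
t 25.4 tcp [ 461.2 -293.3  331.8] F [ 0.5 -0.1  0.2] op 85.3 ang 0.01 j6 -0.61
shift [-0.0127  0.0295  0.2068] twist 0.01 tilt [-0.02 -0.09]
```

View pics/scene8.png

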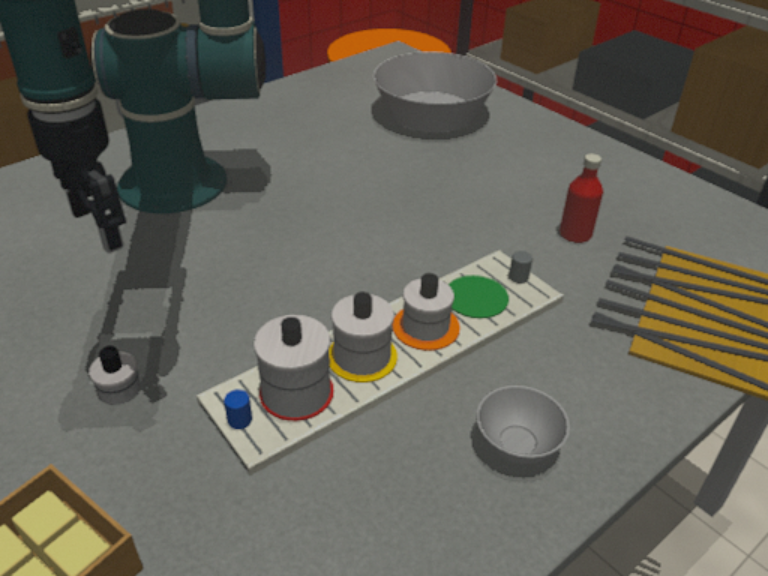

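View pics/top8.png

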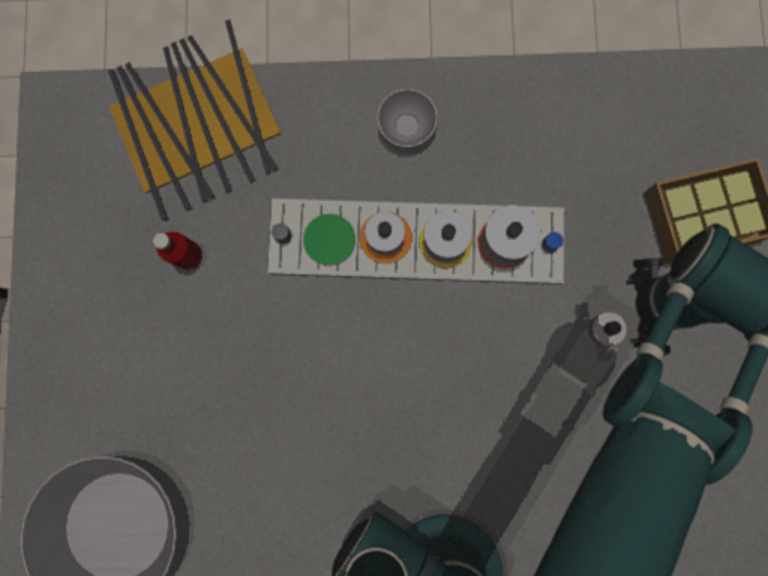

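Pots 1–3 stand within about 2 mm of their mats' centres. Next is pot_4.

Emit:
{"method": "move_arm", "body": {
  "motion": [
    [-0.005, 0.012, 0, 0, 100],
    [-0.01, 0.024, 0, 0, 100],
    [-0.0127, 0.0295, 0.01, 0, 100],
    [-0.0127, 0.0295, 0.035, 0, 100],
    [-0.0127, 0.0295, 0.075, 0, 100],
    [-0.0127, 0.0295, 0.115, 0, 100],
    [-0.0127, 0.0295, 0.155, 0, 100],
    [-0.0127, 0.0295, 0.185, 0, 100],
    [-0.0127, 0.0295, 0.2, 0, 100],
    [-0.0127, 0.0295, 0.206, 0, 100],
    [-0.0127, 0.0295, 0.206, 0, 100],
    [-0.0127, 0.0295, 0.206, 0, 100]
  ]
}}

```text
time_s: 26.6
tcp_pos: [449.6, -323.9, 127.5]
tool_rot: [0.002, 1.0, 0.0, 0.001]
contact_force: [0.9, -0.3, 0.4]
opening: 85.3
```

Emit:
{"method": "move_arm", "body": {
  "motion": [
    [0, 0, 0, 0, 0],
    [0, 0, 0, 0, 0],
    [0, 0, 0, 0, 0],
    [0, 0, 0, 0, 0],
    [0, 0, 0, 0, 0]
  ],
  "newtons": 70
}}

```text
time_s: 27.1
tcp_pos: [449.5, -324.1, 128.0]
tool_rot: [0.002, 1.0, 0.0, 0.001]
contact_force: [-1.7, -0.0, 3.6]
opening: 23.5
```

```bash
python3 -c "
from h import *
to(641.3,205.3,300)"
```

```text
t 27.1 tcp [ 449.5 -324.1  128. ] F [-1.7 -0.   3.6] op 23.5 ang 0.02 j6 -0.67
shift [ 0.1923 -0.5287 -0.1736] twist 0.02 tilt [ 0.12 -0.21]
```

Emit:
{"method": "move_arm", "body": {
  "motion": [
    [0, 0, -0.005, 0, 0],
    [0, 0, -0.015, 0, 0],
    [0, 0, -0.035, 0, 0],
    [0, 0, -0.065, 0, 0],
    [0, 0, -0.1, 0, 0],
    [0, 0, -0.135, 0, 0],
    [0, 0, -0.162, 0, 0],
    [0, 0, -0.178, 0, 0],
    [0, 0, -0.185, 0, 0],
    [0, 0, -0.185, 0, 0]
  ],
  "newtons": 70
}}

```text
time_s: 28.1
tcp_pos: [449.2, -323.4, 313.4]
tool_rot: [0.002, 1.0, 0.0, 0.001]
contact_force: [0.1, -0.6, -2.5]
opening: 23.5
```

```bash
python3 -c "
from h import *
for n in('top','scene','top'):
  f=grab_frame(n);cv2.imwrite(f'pics/{n}9.png',cv2.resize(f[:,:,::-1],(768,576)))
to(641.3,205.3,310)
"
```

```text
t 28.25 tcp [ 448.3 -322.8  310.9] F [-0.2  0.2 -2.8] op 23.7 ang 0.02 j6 -0.67
shift [ 1.931e-01 -5.280e-01 -1.000e-04] twist 0.02 tilt [-0.05 -0.08]
```

View pics/scene9.png

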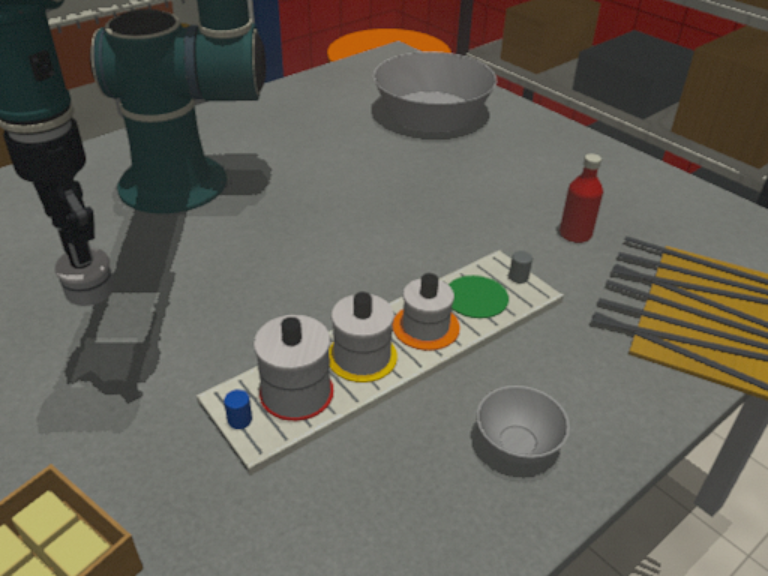

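Pot_4 hangs upright at about (82,270) px. I carry it to green.

Emit:
{"method": "move_arm", "body": {
  "motion": [
    [0.002, -0.006, 0, 0, 0],
    [0.008, -0.021, 0, 0, 0],
    [0.016, -0.045, 0, 0, 0],
    [0.027, -0.075, 0, 0, 0],
    [0.039, -0.107, 0, 0, 0],
    [0.051, -0.14, 0, 0, 0],
    [0.063, -0.173, 0, 0, 0],
    [0.075, -0.206, 0, 0, 0],
    [0.087, -0.239, 0, 0, 0],
    [0.099, -0.271, 0, 0, 0],
    [0.11, -0.301, 0, 0, 0],
    [0.12, -0.329, 0, 0, 0]
  ],
  "newtons": 70
}}

```text
time_s: 29.45
tcp_pos: [568.0, 9.2, 309.6]
tool_rot: [0.0, 1.0, 0.001, -0.001]
contact_force: [0.3, -0.0, -1.3]
opening: 23.5
```

```bash
python3 -c "
from h import *
to(641.3,205.3,310)
"
```

```text
t 29.45 tcp [568.    9.2 309.6] F [ 0.3 -0.  -1.3] op 23.5 ang 0.09 j6 -0.03
shift [ 0.0735 -0.196  -0.0007] twist 0.09 tilt [-0.12 -0.04]
```

Emit:
{"method": "move_arm", "body": {
  "motion": [
    [0.01, -0.028, 0, 0, 0],
    [0.02, -0.055, 0, 0, 0],
    [0.031, -0.083, 0, 0, 0],
    [0.042, -0.111, 0, 0, 0],
    [0.052, -0.138, 0, 0, 0],
    [0.06, -0.161, 0, 0, 0],
    [0.067, -0.179, 0, 0, 0],
    [0.0715, -0.191, 0, 0, 0],
    [0.0735, -0.196, 0, 0, 0],
    [0.0735, -0.196, 0, 0, 0],
    [0.0735, -0.196, 0, 0, 0]
  ],
  "newtons": 70
}}

```text
time_s: 30.55
tcp_pos: [641.1, 204.5, 309.2]
tool_rot: [0.001, 1.0, 0.001, -0.001]
contact_force: [0.3, -0.7, -3.4]
opening: 23.6
```

```bash
python3 -c "
from h import *
f=grab_frame('top')
to(641.3,205.3,150)
"
```

```text
t 30.6 tcp [641.1 204.4 309.3] F [ 0.2 -1.  -3. ] op 23.6 ang 0.04 j6 0.27
shift [ 0.0006 -0.0011  0.1593] twist 0.04 tilt [-0.13 -0.07]
```

Emit:
{"method": "move_arm", "body": {
  "motion": [
    [0.0006, -0.0011, 0.008, 0, 0],
    [0.0006, -0.0011, 0.025, 0, 0],
    [0.0006, -0.0011, 0.05, 0, 0],
    [0.0006, -0.0011, 0.08, 0, 0],
    [0.0006, -0.0011, 0.108, 0, 0],
    [0.0006, -0.0011, 0.13, 0, 0],
    [0.0006, -0.0011, 0.145, 0, 0],
    [0.0006, -0.0011, 0.154, 0, 0],
    [0.0006, -0.0011, 0.158, 0, 0],
    [0.0006, -0.0011, 0.159, 0, 0],
    [0.0006, -0.0011, 0.159, 0, 0]
  ],
  "newtons": 70
}}

```text
time_s: 31.7
tcp_pos: [642.1, 205.4, 151.4]
tool_rot: [0.0, 1.0, 0.0, -0.0]
contact_force: [0.8, -0.5, -3.7]
opening: 23.9
```

```bash
python3 -c "
from h import *
f=grab_frame('top')
to(641.3,205.3,147)
"
```

```text
t 31.75 tcp [642.2 205.5 151.7] F [ 0.3  0.3 -2.6] op 23.8 ang 0.04 j6 0.27
shift [-0.0009  0.0002  0.0047] twist 0.04 tilt [ 0.   -0.04]
```

Emit:
{"method": "move_arm", "body": {
  "motion": [
    [0, 0, 0.001, 0, 0],
    [-0.0005, 0, 0.002, 0, 0],
    [-0.0008, 0, 0.003, 0, 0],
    [-0.0008, 0, 0.0037, 0, 0],
    [-0.0008, 0, 0.0042, 0, 0],
    [-0.0008, 0, 0.0042, 0, 0]
  ],
  "newtons": 70
}}

```text
time_s: 32.35
tcp_pos: [641.3, 205.5, 147.4]
tool_rot: [0.0, 1.0, 0.0, -0.0]
contact_force: [0.5, -0.6, -2.9]
opening: 23.7
```

Emit:
{"method": "move_arm", "body": {
  "motion": [
    [0, 0, 0.0005, 0, 0],
    [0, 0, 0.001, 0, 0],
    [0, 0, 0.001, 0, 0]
  ],
  "newtons": 70
}}

```text
time_s: 32.65
tcp_pos: [641.4, 205.6, 147.2]
tool_rot: [0.0, 1.0, 0.0, -0.0]
contact_force: [-2.9, -1.1, 4.0]
opening: 23.5
```

Contact, Fz +4 N. I release and retreat.

Emit:
{"method": "move_arm", "body": {
  "motion": [
    [0, 0, 0, 0, 30],
    [0, 0, 0, 0, 50],
    [0, 0, 0, 0, 70],
    [0, 0, 0, 0, 80],
    [0, 0, -0.01, 0, 80],
    [0, 0, -0.03, 0, 80],
    [0, 0, -0.06, 0, 80],
    [0, 0, -0.1, 0, 80],
    [0, 0, -0.14, 0, 80],
    [0, 0, -0.17, 0, 80],
    [0, 0, -0.18, 0, 80],
    [0, 0, -0.18, 0, 80]
  ]
}}

```text
time_s: 33.85
tcp_pos: [642.3, 206.0, 330.0]
tool_rot: [-0.0, 1.0, 0.0, 0.002]
contact_force: [-0.4, 0.1, -0.1]
opening: 68.5
```

Emit:
{"method": "move_arm", "body": {
  "motion": [
    [-0.006, 0, 0, 0, 80],
    [-0.02, 0, 0, 0, 80],
    [-0.045, 0, 0, 0, 80],
    [-0.075, 0, 0, 0, 80],
    [-0.105, 0, 0, 0, 80],
    [-0.135, 0, 0, 0, 80],
    [-0.165, 0, 0, 0, 80],
    [-0.185, 0, 0, 0, 80],
    [-0.196, 0, 0, 0, 80],
    [-0.2, 0, 0, 0, 80],
    [-0.2, 0, 0, 0, 80],
    [-0.2, 0, 0, 0, 80]
  ]
}}

```text
time_s: 35.05
tcp_pos: [442.9, 205.8, 328.8]
tool_rot: [-0.0, 1.0, 0.0, 0.002]
contact_force: [0.3, 0.2, -0.3]
opening: 68.3
```

Run:
```python
from h import *
L=[((625,-138),50,119),((629,-22),44,101),((641,94),38,83),((641,205),32,65)]
for n in('scene','top'):
  f=grab_frame(n);f0=np.load(n+'.npy');cv2.imwrite(f'pics/{n}10.png',cv2.resize(f[:,:,::-1],(768,576)))
  for c,r,z in L: print(n,'pot',fit(f,n,c,r,z)[0],'mat',fit(f0,n,c,52,19)[0])
to(441,205,325)
```

```text
scene pot [ 626.  -139.2] mat [ 625.9 -139.2]
scene pot [629.4 -22.7] mat [629.8 -24. ]
scene pot [641.8  93.4] mat [642.3  92.3]
scene pot [641.2 203.3] mat [642.3 203.1]
top pot [ 625.1 -138. ] mat [ 623.9 -135.8]
top pot [628.3 -20.6] mat [628.2 -20.6]
top pot [640.1  96.4] mat [640.8  96.4]
top pot [640.5 208.3] mat [640.3 207.5]
t 35.15 tcp [443.  205.8 329. ] F [0.3 0.1 0.7] op 68.3 ang 0.02 j6 0.38
shift [-0.0021  0.0008  0.0039] twist 0.02 tilt [0.27 0.04]
```

View pics/scene10.png

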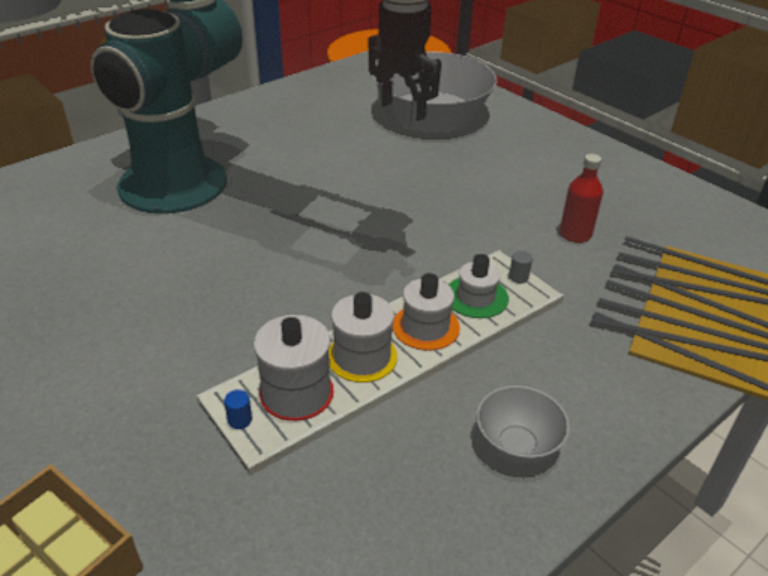

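View pics/top10.png

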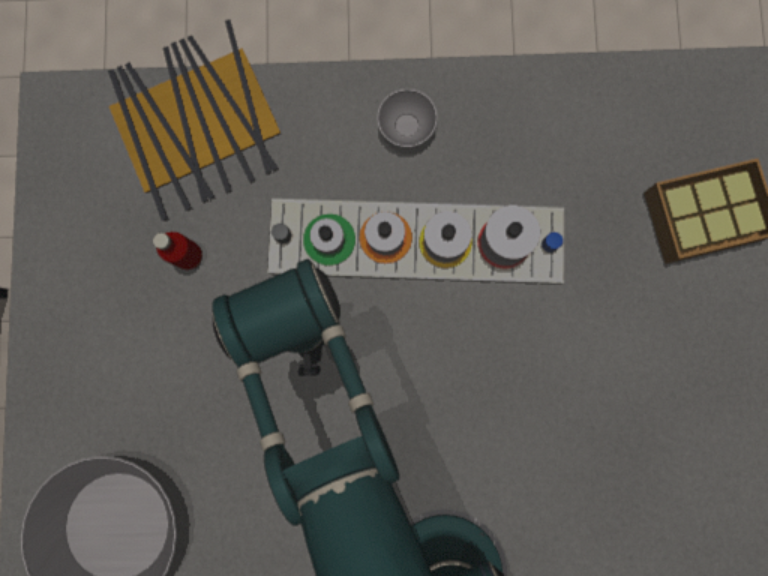

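Both views show all four pots upright and centred on their mats, descending from the blue post at (237,408) px in the scene view. The bottle has not moved, and the gripper is empty and clear. I hand in the job.

```bash
python3 -c "
from rig import *
print(finish_job())"
```

```text
the job is handed in; nothing more can be done
None
```

All four pots are standing upright on the mats in order of height, and the job is handed in after about 35 s of robot time. From the blue post outward: pot_1 on red, pot_2 on yellow, pot_3 on orange, pot_4 on green.

- **Centring:** in the last pictures, pots 2 to 4 were within about 1.4 mm of their mats' centres in both cameras. For pot_1 the cameras disagree: the top view puts it about 2.5 mm off, the scene view about 0.1 mm.
- **Setting down:** I lowered each pot slowly until the force reading showed contact. The vertical reading at release was at most about +5.5 N.
- **Scene:** the red bottle stayed where it was, and the open gripper was clear of everything at the end.
- **Calibration:** the two cameras differ by about 2–4 mm on absolute positions. I averaged them for the moves, and the centring figures compare each pot with its mat within the same camera.

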